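# Finish the wafer tower and hold the filming mirror on it

### The arm

A 6-joint arm with a two-finger parallel gripper is mounted at the origin on a cart in front of the work surface, level with it; the furniture and walls round the work are solid. World frame = base frame: x ahead of the robot, y to its left, z up, the work surface at z = 0. Lengths are in m, angles in degrees, forces in N, time in s.
With the tool pointing down it reaches from about 0.325 to 0.85 m from the base axis. Payload 15.5 kg.
Tool frame: the origin (TCP) lies on the centre line of the jaws, within the pads' length; the fingertips stand r.tip_reach ahead of it and the grasp point (between the pads) lies 3 mm ahead of it (r.tip_reach is the distance from the TCP to the fingertips, in m); z points along the fingers, y is the line along which they close (so a half turn about z gives the same grasp; the last joint's range is limited). The gripper opens to 91 mm and grips with 3 to 60 N. Pads are 32 mm wide; open, the fingers measure 118 mm over their backs; the gripper's body (76 mm by 178 mm) begins 60 mm behind the grasp point.
Start: joints at [-82.649, 28.281, 77.091, -0, 74.628, -5.472], TCP at [0.139, -0.609, 0.236] pointing down, gripper open.
Joint ranges: [-166.48, 166.48], [-47.26, 123.95], [12.59, 153.08], [-70.14, 250.14], [6.76, 159.57], [-176.63, 176.63]. Speed limits (degrees/s): [108.29, 108.29, 147.25, 172.46, 172.46, 172.46].

### API

Orientations are given as a 3x3 rotation matrix whose columns are the frame's x, y, z axes.
In Python, from bench import r, viewer, status gives the robot as it stands (r), with the cameras (viewer) and the readings (status).
- The arm moves only by the tool inch_along, called after ">>>" as a command line: name --argument value ..., lists and objects as JSON in quotes. Schema: {"type":"object","properties":{"steps":{"type":"object","properties":{"x":{"type":"array","items":{"type":"number"},"minItems":1,"maxItems":8},"y":{"type":"array","items":{"type":"number"},"minItems":1,"maxItems":8},"z":{"type":"array","items":{"type":"number"},"minItems":1,"maxItems":8},"spin":{"type":"array","items":{"type":"number"},"minItems":1,"maxItems":8},"finger_gap":{"type":"array","items":{"type":"number"},"minItems":1,"maxItems":8}},"additionalProperties":false,"required":["x","y","z","spin","finger_gap"]},"force":{"type":"number"},"only":{"type":"string"},"quiet":{"type":"boolean"},"lines":{"type":"string"}},"required":["steps"],"additionalProperties":false}. steps is an object with one list for each field, all of the same length, 1 to 8, a row being the entries at one place: x, y, z (the shift in normalised numbers (1 is 50 cm)), spin (a turn about the tool's z in normalised numbers (1 is 45 degrees)), finger_gap (the finger opening in m); each row shifts and turns the commanded pose from where the row before left it, along the tool's axes as they then stand; what a row does not reach is not made up. A row lasts 1/12 s, in which the tool goes at most 0.0417 m and 7.16 degrees, less where a joint would pass 70% of its speed; a pose out of reach is approached as far as the arm can. The fingers move at their own pace and stop on an object; force is the grip in N (left out, the last holds). Time passes only in rows, so rows that do not move let the fingers close. The tool returns the time, the measured TCP pose, the force, the opening and the grip force at its end. only (a regular expression) keeps the lines of the reply that match it, lines (a string "A,B") keeps lines A to B, and quiet returns only ok. A shift or turn number past 1, either way, is cut back to 1. Input that does not fit is refused with a message, and nothing moves.
- status.read_state(): the state, without advancing time (a new reading comes with each control period).
- viewer.get_image(name): name is "scene" or "top" or "wrist"; returns the picture (384x512x3 uint8, blue, green, red); there is no depth.
- viewer.camera_info(name): a dict with "fx", "fy", "cx", "cy" (pixels), "k1" (the pictures are not rectified: a ray, as slopes to the right and down, at radius r is drawn at 1 + k1 r^2 times it, then the intrinsics apply), "rvec" (rotation vector, rad) and "tvec" (3), from world to camera coordinates, as OpenCV has them; the wrist camera has in their place "hand_eye" (4x4, takes a point from camera to tool coordinates, whose origin is the TCP and whose axes are the flange's). Camera axes: x right, y down, z forward; pixel columns grow to the right and rows downward; lengths in m; the calibration is good to about 2 mm. A picture is of the moment at which its call begins: read the wrist's pose just before it. camera_info takes no time and is no camera call.
- r.close_job(): hands the job in; it is judged then, once.
The state is a dict: "t": time; "joints": joint angles; "qd": joint speeds; "tau": joint torques, N m; "tcp_pos": TCP position; "orientation": TCP orientation; "wrist_force": force on the tool from outside, world axes, zero at the start; "torque": the same for the moment, N m; "finger_gap": finger opening in m; "grasp_force": force on a finger pad.
Only numpy, scipy, OpenCV 4.12 (cv2) and the standard library are available. Lean on these libraries where they do the work, as an engineer would, in place of code of your own. Each camera call takes 0.05 s, during which the arm holds its last target. There are 200 camera calls.

### The job

Finish the wafer tower on the plate for the camera: lay the two pale wafers from the bamboo tray on top, lengthwise across the two dark ones, level, centred over the plate and as far apart as the pair below. Then take the slack mirror of the filming stand by its steel tab, tilt it forward until the phone camera sees the top of the tower on the mirror's horizontal middle line, and finish still holding it at that angle, for it swings back when let go. Leave the jam jar, the timer and the dark wafers on the tray where they are.

Things in the scene. Friction and masses are not known exactly. Their poses are not given: they have to be found in the camera images.
- plate: Round white plate, 199 mm across, fixed. Origin: centre of its underside; flat middle (75 mm radius) 8 mm above it, rim 15 mm. Bottom (pale) wafers lie along the plate's x axis at y = -26 and +26 mm, the dark ones on them along plate y at x = -26 and +26 mm; the top layer belongs along x again at y = -26 and +26 mm, its underside 44 mm above the plate's origin.
- pale_1: Pale (golden) wafer bar of the bottom layer, already on the plate. 76 x 20 x 18 mm, 25 g. Origin: centre of its underside; x runs along its length, z up.
- pale_2: The other pale wafer bar of the bottom layer, already on the plate. 76 x 20 x 18 mm, 25 g. Origin: centre of its underside; x runs along its length, z up.
- dark_1: Dark brown cocoa wafer bar of the tower's second layer, already lying across the bottom layer. 76 x 20 x 18 mm, 25 g. Origin: centre of its underside; x runs along its length, z up.
- dark_2: Like dark_1, the other of the second layer. 76 x 20 x 18 mm, 25 g. Origin: centre of its underside; x runs along its length, z up.
- pale_3: Pale (golden) wafer bar, starts on the tray lying across it; for the top layer. 76 x 20 x 18 mm, 25 g. Origin: centre of its underside; x runs along its length, z up.
- pale_4: Like pale_3; for the top layer. 76 x 20 x 18 mm, 25 g. Origin: centre of its underside; x runs along its length, z up.
- dark_3: Dark brown cocoa wafer bar on the tray, to be left there. 76 x 20 x 18 mm, 25 g. Origin: centre of its underside; x runs along its length, z up.
- dark_4: Like dark_3, to be left on the tray. 76 x 20 x 18 mm, 25 g. Origin: centre of its underside; x runs along its length, z up.
- tray: Low bamboo tray, 312 x 106 mm, 15 mm high at its rim, floor 6 mm above the worktop, fixed. Two pale and two dark wafers lie across it in a row about 70 mm apart, in any order. Origin: centre of its underside; y runs along its length.
- tower_top (a point): Point over the plate's centre, 62 mm above the plate's underside: middle of the top of the finished tower.
- stand: Filming stand, fixed: oak base (90 x 240 x 16 mm), two dark steel posts 212 mm apart, the mirror's pivot between them 230 mm above the worktop. Origin: on the worktop under the middle of the pivot; front is -x, the pivot axis runs along y.
- mirror: Oak-framed mirror 186 x 126 mm on a slack hinge; origin: middle of the glass, on the pivot axis. y: the pivot axis; z: up along the glass; the glass faces -x. It hangs upright (0.6 kg, heavy lower rail), and swings back so when let go; about 0.7 N at the tab tilts its top forward, to the stand's -x (turn about the stand's -y, 0 to 0.8 rad), so that the glass looks down.
- tab (a point): Middle of the grip of the steel pull tab on the mirror's top edge, 85 mm above the pivot along the mirror's z, 2 mm behind the glass. The tab is 10 mm thick (mirror x) and 34 mm wide (y); it ends 15 mm above this point; 18 mm below it the 16 mm thick foot of the tab begins.
- lens (a point): Lens of a phone on a mini tripod, fixed, ahead of the mirror on the stand's -y side, right of it as the robot sees it, facing it; 230 mm above the worktop, level with the pivot (phone top 250 mm). It sees a point on the mirror's horizontal middle line (the pivot axis) when, seen along that axis, the glass's normal halves the angle between the directions from pivot to lens and to point.
- jam_jar: Jam jar with a red and white lid, 71 mm across, 89 mm high, loose; a bystander. Origin: centre of its underside.
- kitchen_timer: Red kitchen timer, 66 mm across, 69 mm high, loose; a bystander. Origin: centre of its underside.

How it is judged (in metres and radians):
On the way:
1. the two pale wafers from the tray lie let go across the dark ones (z of pale_3 in the frame of plate between 0.039 and 0.049 m and x of pale_3 in the frame of plate between -0.014 and 0.014 m and y of pale_3 in the frame of plate between -0.04 and 0.04 m and angle between the x axis of each of pale_3, pale_4 and the x axis of plate, either way round below 0.2 rad and angle between each of pale_3, pale_4's own z axis and vertical below 0.12 rad and linear speed of each of pale_3, pale_4 below 0.03 m/s and contact force between the fingers and pale_3 below 0.05 N and z of pale_4 in the frame of plate between 0.039 and 0.049 m and x of pale_4 in the frame of plate between -0.014 and 0.014 m and y of pale_4 in the frame of plate between -0.04 and 0.04 m and contact force between the fingers and pale_4 below 0.05 N and horizontal distance between pale_3 and pale_4 above 0.038 m), for 0.2 s.
At the end, for the whole second after the job is handed in: Layers pale, dark, pale untouched on the plate: height within 5 mm, level, crossed within 0.2 rad, 14 mm lengthwise, at most 40 mm off centre, pairs 38 mm or more apart. Fingers hold the mirror still (over 0.3 N), so tilted that the camera sees the tower top on the middle line within about 15 mm (all of step 1 and z of pale_1 in the frame of plate between 0.003 and 0.013 m and x of pale_1 in the frame of plate between -0.014 and 0.014 m and y of pale_1 in the frame of plate between -0.04 and 0.04 m and angle between the x axis of each of pale_1, pale_2 and the x axis of plate, either way round below 0.2 rad and angle between each of pale_1, pale_2, dark_1, dark_2's own z axis and vertical below 0.12 rad and linear speed of each of pale_1, pale_2, dark_1, dark_2 below 0.03 m/s and contact force between the fingers and pale_1 below 0.05 N and z of pale_2 in the frame of plate between 0.003 and 0.013 m and x of pale_2 in the frame of plate between -0.014 and 0.014 m and y of pale_2 in the frame of plate between -0.04 and 0.04 m and contact force between the fingers and pale_2 below 0.05 N and horizontal distance between pale_1 and pale_2 above 0.038 m and z of dark_1 in the frame of plate between 0.021 and 0.031 m and y of dark_1 in the frame of plate between -0.014 and 0.014 m and x of dark_1 in the frame of plate between -0.04 and 0.04 m and angle between the x axis of each of dark_1, dark_2 and the y axis of plate, either way round below 0.2 rad and contact force between the fingers and dark_1 below 0.05 N and z of dark_2 in the frame of plate between 0.021 and 0.031 m and y of dark_2 in the frame of plate between -0.014 and 0.014 m and x of dark_2 in the frame of plate between -0.04 and 0.04 m and contact force between the fingers and dark_2 below 0.05 N and horizontal distance between dark_1 and dark_2 above 0.038 m and z of tower_top in the frame of mirror between -0.0974 and -0.0814 m and contact force between the fingers and mirror above 0.3 N and angular speed of mirror below 0.15 rad/s); the arm keeps its last pose, push and grip.
It fails at once if the jam jar is moved by more than 30 mm (distance of jam_jar from where it was at the start of the episode above 0.03 m).
It fails at once if the kitchen timer is moved by more than 30 mm (distance of kitchen_timer from where it was at the start of the episode above 0.03 m).
It fails at once if a dark wafer is taken off the tray or shifted by more than 30 mm (distance of any of dark_3, dark_4 from where it was at the start of the episode above 0.03 m).
It also fails if it takes over 64 s, if anything falls off the work surface, if the arm or the gripper's body presses on something with over 40 N, if the wrist force passes 120 N, or if a joint passes its speed limit or range.

## Working session

There is one attempt and no reset: what is moved stays moved. The work goes in short steps, Python scripts to look and compute and a tool call to move; the robot and the scene stay as the last step left them, time stands still between calls to the robot, and variables do not carry over. Pictures are saved under pics/ and viewed, at most 10 in all, crops included, and the job is handed in when it is done.

```bash
ls; mkdir -p pics; python3 - <<'E'
from bench import r, viewer, status
import cv2,numpy as np
for n in("scene","top","wrist"):
    cv2.imwrite(f"pics/{n}0.png",viewer.get_image(n)); print(n,viewer.camera_info(n))
s=status.read_state();print(s,r.tip_reach)
a=[cv2.imread(f"pics/{n}0.png") for n in("scene","top")]
E
```

```text
bench.py
pics
scene {'fx': 480.35856279050466, 'fy': 480.35856279050466, 'cx': 250.78756460872614, 'cy': 190.75140288514638, 'k1': -0.12608811413425342, 'rvec': array([ 2.32653947, -0.6763565 ,  0.25601658]), 'tvec': array([-0.46053919,  0.3642037 ,  1.41498435])}
top {'fx': 442.3358570364562, 'fy': 442.3358570364562, 'cx': 257.01377094571956, 'cy': 192.06660595795566, 'k1': -0.07303047061846209, 'rvec': array([ 2.15676636, -2.09983659,  0.19859995]), 'tvec': array([-0.01888317,  0.59401621,  1.43878977])}
wrist {'fx': 307.908473922425, 'fy': 307.908473922425, 'cx': 255.989293923574, 'cy': 191.81521811355537, 'k1': -0.06324391492495748, 'hand_eye': array([[ 1.27256361e-03, -9.65765559e-01, -2.59413310e-01,
         7.28831744e-02],
       [ 9.99998903e-01,  1.03241024e-03,  1.06199627e-03,
        -3.59470342e-05],
       [-7.57818461e-04, -2.59414377e-01,  9.65765814e-01,
        -1.49565478e-01],
       [ 0.00000000e+00,  0.00000000e+00,  0.00000000e+00,
         1.00000000e+00]])}
{'t': 0.15, 'joints': array([-8.26483000e+01,  2.83072075e+01,  7.71186289e+01, -9.08763261e-04,
        7.46278154e+01, -5.46996492e+00]), 'qd': array([-0.10776356, -0.14431685, -0.20671924,  0.0490826 ,  0.15147624,
       -0.0380681 ]), 'tau': array([ 4.89103913e-04, -8.79200292e+01, -3.82049096e+01,  7.05879531e-02,
        5.01992356e-02, -5.93347613e-05]), 'tcp_pos': array([ 0.13868107, -0.60914618,  0.23547184]), 'orientation': array([[ 9.75064582e-01,  2.21921252e-01, -1.34989152e-04],
       [ 2.21921281e-01, -9.75064145e-01,  9.26745668e-04],
       [ 7.40414769e-05, -9.33593843e-04, -9.99999561e-01]]), 'wrist_force': array([-0.06868727, -0.56233857,  0.49139549]), 'torque': array([ 0.0010488 , -0.00011235,  0.0241071 ]), 'grasp_force': 0.0, 'finger_gap': 0.0910224809953971} 0.022
```

View pics/top0.png

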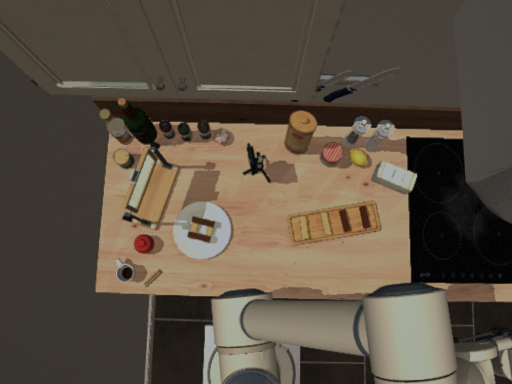

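View pics/scene0.png

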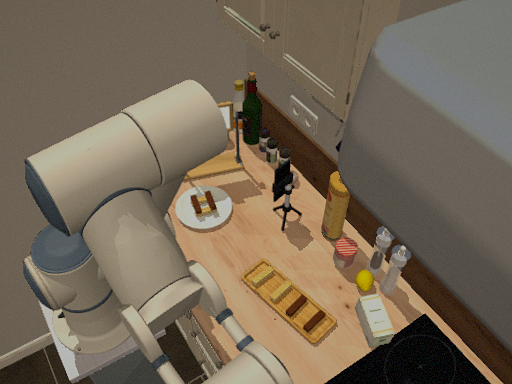

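The top view shows the tray at about (335,222) with pale, pale, dark, dark from left to right. The plate is at (202,230), the stand at (150,185), the phone at (257,160), the jam jar at (333,152) and the timer at (144,243).

```bash
python3 - <<'E'
import cv2,numpy as np
a=cv2.imread("pics/top0.png")
u=lambda x0,y0,x1,y1,k:cv2.resize(a[y0:y1,x0:x1],None,fx=k,fy=k,interpolation=cv2.INTER_CUBIC)
c=u(110,135,276,265,4.8); cv2.imwrite("pics/cropL.png",c[:600,:800])
c=u(280,135,420,250,5); cv2.imwrite("pics/cropR.png",c)
E
cat > h.py <<'E'
import numpy as np,cv2
from bench import r, viewer, status
def cam(n):
    c=viewer.camera_info(n);K=np.array([[c['fx'],0,c['cx']],[0,c['fy'],c['cy']],[0,0,1]]);D=np.array([c['k1'],0,0,0,0.])
    if n=='wrist':
        s=status.read_state();T=np.eye(4);T[:3,:3]=s['orientation'];T[:3,3]=s['tcp_pos'];T=T@c['hand_eye'];R=T[:3,:3];o=T[:3,3]
    else:
        R=cv2.Rodrigues(c['rvec'])[0].T;o=-R@c['tvec']
    return K,D,R,o
def rays(n,p,c=None):
    K,D,R,o=c or cam(n)
    q=cv2.undistortPoints(np.array(p,float).reshape(-1,1,2),K,D)[:,0]
    return o,np.c_[q,np.ones(len(q))]@R.T
def onz(n,p,z,c=None):
    o,d=rays(n,p,c);return o+d*((z-o[2])/d[:,2])[:,None]
def proj(n,P,c=None):
    K,D,R,o=c or cam(n)
    return cv2.projectPoints(np.array(P,float).reshape(-1,3),cv2.Rodrigues(R.T)[0],-R.T@o,K,D)[0][:,0]
E
```

```text
(no output)
```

View pics/cropL.png

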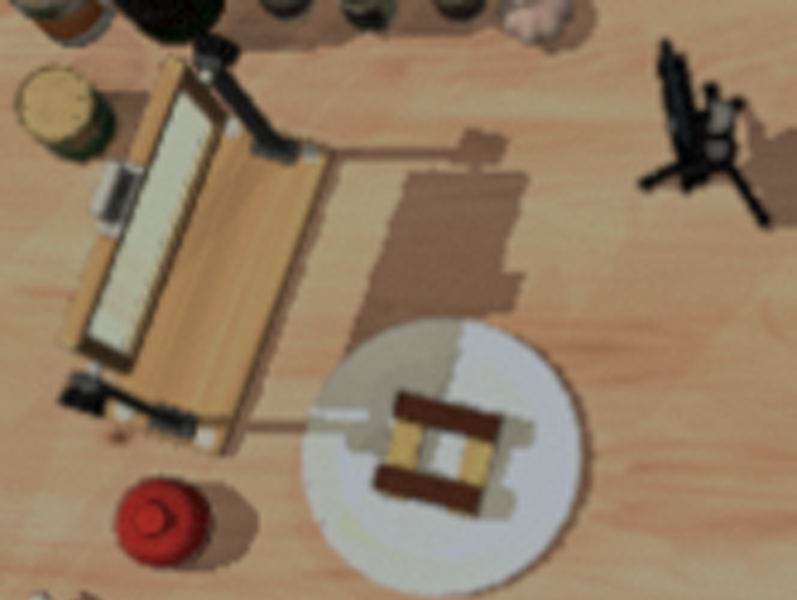

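View pics/cropR.png

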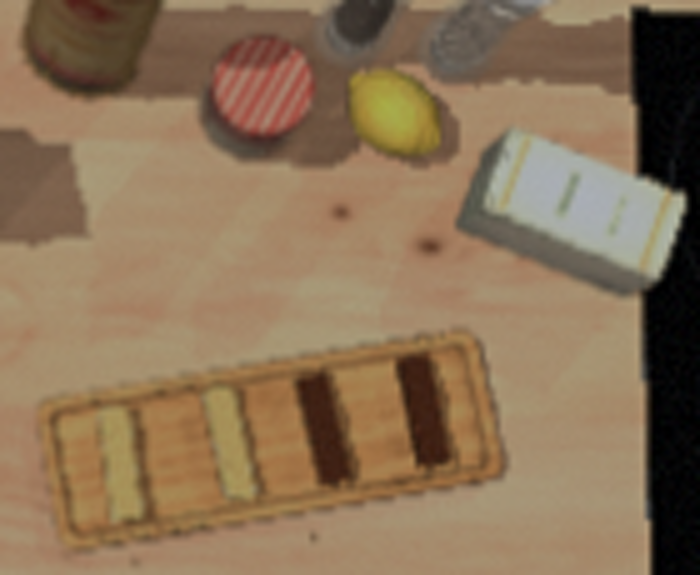

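The crops show the pale wafers on the left of the tray, at top-view px about (304,227) and (326,223). The tower's dark bars run from px (193,218) to (214,223). The mirror tab is at px (135,175), the stand base's front edge runs (179,166) to (157,229), and the phone is at (253,162).

```bash
python3 - <<'E'
from h import *
a=cv2.imread("pics/top0.png");hsv=cv2.cvtColor(a,cv2.COLOR_BGR2HSV)
def px(x,y):return hsv[y,x],a[y,x]
print('pale',px(304,227),'bamboo',px(313,226),'dark',px(345,221),'towerdark',px(203,222),'towerpale',px(194,227),'plate',px(185,245))
def rep(name,m,z,n,roi,close=0):
    k=np.zeros(m.shape,np.uint8);x0,y0,x1,y1=roi;k[y0:y1,x0:x1]=m[y0:y1,x0:x1]*255
    cs=sorted(cv2.findContours(k,cv2.RETR_EXTERNAL,cv2.CHAIN_APPROX_NONE)[0],key=cv2.contourArea)[-n:]
    for c in cs:
        f=np.zeros_like(k);cv2.drawContours(f,[c],-1,1,-1)
        yy,xx=np.nonzero(f);P=onz('top',np.c_[xx,yy],z)[:,:2];m0=P.mean(0)
        w,v=np.linalg.eigh(np.cov((P-m0).T));e=v[:,1]
        R=cv2.minAreaRect((P*1000).astype(np.float32))
        print(name,len(P),m0.round(4),'yaw',round(np.degrees(np.arctan2(e[1],e[0])),1),'sd*sqrt12',np.sqrt(12*w).round(4),'rect',np.round(R[0],1),np.round(R[1],1),round(R[2],1))
H,S,V=[hsv[...,i].astype(int) for i in range(3)]
dark=(V<90)&(S>100)
rep('traydark',dark,.024,2,(335,195,380,240))
rep('towerdark',dark,.044,2,(180,210,225,250))
pale=(H>=19)&(H<=30)&(S>70)&(V>140)
rep('traypale',pale,.024,4,(290,200,340,245))
rep('timer',((H<5)|(H>174))&(S>170),.04,1,(130,230,160,260))
pl=(S<60)&(V>100)
rep('plate',pl,.0135,1,(165,195,240,265))
E
```

```text
pale (array([ 22, 120, 166], dtype=uint8), array([ 88, 145, 166], dtype=uint8)) bamboo (array([ 15, 143, 162], dtype=uint8), array([ 71, 117, 162], dtype=uint8)) dark (array([  9, 173,  62], dtype=uint8), array([20, 33, 62], dtype=uint8)) towerdark (array([  9, 173,  62], dtype=uint8), array([20, 33, 62], dtype=uint8)) towerpale (array([ 21, 122, 165], dtype=uint8), array([ 86, 141, 165], dtype=uint8)) plate (array([ 40,  22, 173], dtype=uint8), array([158, 173, 168], dtype=uint8))
traydark 144 [ 0.5094 -0.3046] yaw -166.5 sd*sqrt12 [0.0229 0.0754] rect [ 510.3 -304.4] [75.6 22.7] 13.8
traydark 146 [ 0.524 -0.373] yaw -168.8 sd*sqrt12 [0.0232 0.0753] rect [ 524.7 -373.1] [75.1 23.8] 11.2
towerdark 108 [0.4408 0.1879] yaw 77.4 sd*sqrt12 [0.0169 0.0737] rect [440.3 188. ] [71.6 17.7] 77.7
towerdark 109 [0.4908 0.1772] yaw 76.8 sd*sqrt12 [0.0169 0.0739] rect [490.7 177.5] [72.9 17.1] 77.6
traypale 77 [ 0.5583 -0.1791] yaw 92.6 sd*sqrt12 [0.0232 0.0688] rect [ 554.2 -175.9] [24.3 69. ] 1.5
traypale 62 [ 0.566  -0.2687] yaw 114.8 sd*sqrt12 [0.0175 0.0492] rect [ 567. -262.] [21.1 52.1] 9.6
traypale 129 [ 0.4978 -0.2391] yaw -166.6 sd*sqrt12 [0.0201 0.0763] rect [ 497.3 -239. ] [76.2 19.9] 12.5
traypale 133 [ 0.4833 -0.1637] yaw -172.3 sd*sqrt12 [0.0203 0.0771] rect [ 483.2 -163.5] [76.9 20.4] 8.6
timer 255 [0.4117 0.3727] yaw 94.4 sd*sqrt12 [0.0516 0.0535] rect [411.5 372.5] [57.3 57.4] 3.7
plate 2683 [0.4654 0.1829] yaw 114.8 sd*sqrt12 [0.173  0.1737] rect [465.9 183.5] [198.8 195.5] 2.1
```

```bash
cat > goal.py <<'E'
import sys;from h import *
x,y,z,yaw=map(float,sys.argv[1:5]);s=status.read_state();R=s['orientation'];cur=np.degrees(np.arctan2(R[1,0],R[0,0]))
d=np.array([x,y,z])-s['tcp_pos'];a=np.radians(yaw);Rn=np.array([[np.cos(a),np.sin(a),0],[np.sin(a),-np.cos(a),0],[0,0,-1]])
print('t',s['t'],'turn first',round(cur-yaw,2),'then tool',(Rn.T@d).round(4),'| without turn',(R.T@d).round(4),'tilt',R[:,2].round(3))
E
python3 goal.py 0.4978 -0.2391 0.15 13.4
```

```text
t 0.15 turn first -0.58 then tool [ 0.4351 -0.2767  0.0855] | without turn [ 0.4323 -0.281   0.0858] tilt [-0.     0.001 -1.   ]
```

Units first: shifts go in shares of 50 cm and turns go in shares of 45 degrees. So 0.031 m / 0.5 = 0.062, -0.0198 m / 0.5 = -0.0396, -0.6 degrees / 45 = -0.0133.

>>> inch_along --steps '{"x": [0.062,0.062,0.062,0.062,0.062,0.062,0.062],"y": [-0.0396,-0.0396,-0.0396,-0.0396,-0.0396,-0.0396,-0.0396],"z": [0.012,0.012,0.012,0.012,0.012,0.012,0.012],"spin": [-0.0133,0,0,0,0,0,0],"finger_gap": [0.05,0.05,0.05,0.05,0.05,0.05,0.05]}' --force 10

```text
t: 0.73
tcp_pos: [0.3187, -0.423, 0.1936]
orientation: [[0.973, 0.232, -0.0], [0.232, -0.973, 0.0], [-0.0, -0.0, -1.0]]
wrist_force: [1.6, -1.4, 0.1]
finger_gap: 0.0505
grasp_force: 0.0
```

>>> inch_along --steps '{"x": [0.062,0.062,0.062,0.062,0.062,0.062,0.062,0],"y": [-0.0396,-0.0396,-0.0396,-0.0396,-0.0396,-0.0396,-0.0396,0],"z": [0.012,0.012,0.012,0.012,0.012,0.012,0.012,0],"spin": [0,0,0,0,0,0,0,0],"finger_gap": [0.05,0.05,0.05,0.05,0.05,0.05,0.05,0.05]}'

```text
t: 1.4
tcp_pos: [0.4998, -0.2349, 0.1508]
orientation: [[0.972, 0.236, 0.0], [0.236, -0.972, 0.001], [0.0, -0.001, -1.0]]
wrist_force: [-0.4, 0.7, -0.4]
finger_gap: 0.0502
grasp_force: 0.0
```

```bash
python3 goal.py 0.4978 -0.2391 0.032 13.4
```

```text
t 1.4 turn first 0.23 then tool [-0.003   0.0036  0.1188] | without turn [-0.003   0.0037  0.1188] tilt [ 0.     0.001 -1.   ]
```

Converted, 0.03 m / 0.5 = 0.06, 0.02 m / 0.5 = 0.04, 0.2 degrees / 45 = 0.0044.

>>> inch_along --steps '{"x": [-0.003,-0.003,0,0,0,0],"y": [0.0036,0.0036,0,0,0,0],"z": [0.06,0.06,0.06,0.04,0.018,0],"spin": [0.0044,0,0,0,0,0],"finger_gap": [0.05,0.05,0.05,0.05,0.05,0.05]}'

```text
t: 1.9
tcp_pos: [0.4937, -0.243, 0.0313]
orientation: [[0.973, 0.229, -0.003], [0.229, -0.973, 0.002], [-0.002, -0.002, -1.0]]
wrist_force: [0.3, -0.8, 0.6]
finger_gap: 0.0499
grasp_force: 0.0
```

```bash
python3 goal.py 0.4978 -0.2391 0.032 13.4
```

```text
t 1.9 turn first -0.18 then tool [ 0.0049 -0.0028 -0.0007] | without turn [ 0.0048 -0.0028 -0.0008] tilt [-0.003  0.002 -1.   ]
```

>>> inch_along --steps '{"x": [0,0,0,0,0,0],"y": [0,0,0,0,0,0],"z": [0,0,0,0,0,0],"spin": [0,0,0,0,0,0],"finger_gap": [0,0,0,0,0,0]}'

```text
t: 2.4
tcp_pos: [0.4951, -0.2437, 0.0337]
orientation: [[0.973, 0.229, 0.001], [0.229, -0.973, -0.001], [0.001, 0.001, -1.0]]
wrist_force: [-0.7, 1.2, 9.7]
finger_gap: 0.0201
grasp_force: 10.0
```

Converted, -0.03 m / 0.5 = -0.06, -0.02 m / 0.5 = -0.04.

>>> inch_along --steps '{"x": [0,0,0,0,0,0,0,0],"y": [0,0,0,0,0,0,0,0],"z": [-0.02,-0.06,-0.06,-0.06,-0.04,0,0,0],"spin": [0,0,0,0,0,0,0,0],"finger_gap": [0,0,0,0,0,0,0,0]}'

```text
t: 3.07
tcp_pos: [0.4944, -0.2433, 0.1529]
orientation: [[0.973, 0.229, -0.0], [0.229, -0.973, 0.0], [-0.0, -0.0, -1.0]]
wrist_force: [-0.5, -0.1, -1.0]
finger_gap: 0.0198
grasp_force: 10.0
```

```bash
python3 - <<'E'
from h import *
im=viewer.get_image('wrist');cv2.imwrite('pics/w1.png',im);cv2.imwrite('pics/t1.png',viewer.get_image('top'))
E
python3 goal.py 0.4658 0.1826 0.15 -12.7
```

```text
t 3.1667 turn first 25.92 then tool [-0.1212 -0.4091  0.0021] | without turn [ 0.0698 -0.421   0.0026] tilt [-0.001  0.001 -1.   ]
```

View pics/w1.png

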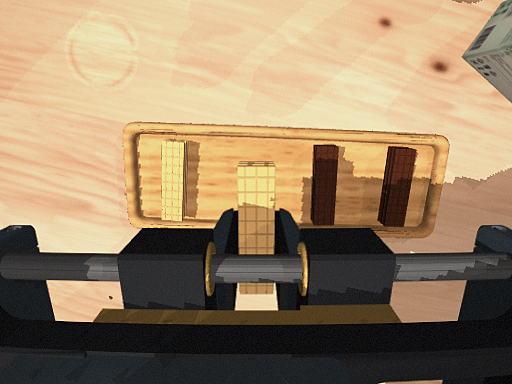

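The wrist view shows the wafer held between the pads, far end at px (257,164). The other tray wafers are undisturbed, with the other pale one at (173,180).

```bash
python3 - <<'E'
from h import *
s=status.read_state()
p=onz('wrist',[(257,162),(257,166),(257,293)],s['tcp_pos'][2]-.0097);print(((p-s['tcp_pos'])@s['orientation']).round(4))
# other pale wafer by wrist
p=onz('wrist',[(174,141),(173,221),(163,180),(185,180)],.024);print(p.round(4))
# slots: plate x yaw -12.7
a=np.radians(-12.7);c=np.array([.4657,.1827]);n=np.array([-np.sin(a),np.cos(a)])
print('y+26',c+.026*n,'y-26',c-.026*n)
E
```

```text
[[ 0.0462  0.0006  0.0096]
 [ 0.0441  0.0006  0.0096]
 [-0.0319  0.0008  0.0097]]
[[ 0.5215 -0.161   0.024 ]
 [ 0.4456 -0.1726  0.024 ]
 [ 0.4835 -0.1569  0.024 ]
 [ 0.4882 -0.177   0.024 ]]
y+26 [0.471416  0.2080639] y-26 [0.459984  0.1573361]
```

```bash
python3 - <<'E'
from h import *
print('phone',onz('top',[(249,145),(253,162),(270,181)],.2).round(3),onz('top',[(253,162),(270,181),(244,173)],.0).round(3))
E
python3 goal.py 0.4655 0.2094 0.15 -12.7
```

```text
phone [[ 0.715  0.026  0.2  ]
 [ 0.661  0.012  0.2  ]
 [ 0.603 -0.041  0.2  ]] [[ 0.712  0.014  0.   ]
 [ 0.645 -0.048  0.   ]
 [ 0.671  0.045  0.   ]]
t 3.1667 turn first 25.92 then tool [-0.1274 -0.4352  0.0021] | without turn [ 0.0756 -0.4471  0.0026] tilt [-0.001  0.001 -1.   ]
```

Converted, -0.036 m / 0.5 = -0.072, -0.0106 m / 0.5 = -0.0212, 6.5 degrees / 45 = 0.1444.

>>> inch_along --steps '{"x": [0,0,0,0,0,-0.0212,-0.0212,-0.0212],"y": [0,0,0,0,0,-0.072,-0.072,-0.072],"z": [0,0,0,0,0,0,0,0],"spin": [0.1444,0.1444,0.1444,0.1422,0,0,0,0],"finger_gap": [0,0,0,0,0,0,0,0]}'

```text
t: 3.83
tcp_pos: [0.4867, -0.1301, 0.1522]
orientation: [[0.976, -0.217, -0.001], [-0.217, -0.976, 0.001], [-0.001, -0.0, -1.0]]
wrist_force: [0.5, 1.5, -0.6]
finger_gap: 0.0197
grasp_force: 10.0
```

>>> inch_along --steps '{"x": [-0.0212,-0.0212,-0.0212,-0.0212,-0.0212,-0.0212,-0.0212,0],"y": [-0.072,-0.072,-0.072,-0.072,-0.072,-0.072,-0.072,0],"z": [0,0,0,0,0,0,0,0],"spin": [0,0,0,0,0,0,0,0],"finger_gap": [0,0,0,0,0,0,0,0]}'

```text
t: 4.5
tcp_pos: [0.4692, 0.1362, 0.1525]
orientation: [[0.977, -0.211, -0.001], [-0.211, -0.977, 0.001], [-0.001, -0.001, -1.0]]
wrist_force: [0.1, 0.4, 0.1]
finger_gap: 0.0199
grasp_force: 10.0
```

```bash
python3 goal.py 0.4655 0.2094 0.10 -12.7
```

```text
t 4.5 turn first 0.5 then tool [-0.0197 -0.0706  0.0525] | without turn [-0.0191 -0.0707  0.0526] tilt [-0.001  0.001 -1.   ]
```

Converted, -0.035 m / 0.5 = -0.07, 0.02 m / 0.5 = 0.04, 0.5 degrees / 45 = 0.0111.

>>> inch_along --steps '{"x": [-0.02,-0.02,0,0,0,0,0],"y": [-0.07,-0.07,0,0,0,0,0],"z": [0,0,0.04,0.04,0.024,0,0],"spin": [0.0111,0,0,0,0,0,0],"finger_gap": [0,0,0,0,0,0,0]}'

```text
t: 5.08
tcp_pos: [0.4659, 0.2035, 0.1004]
orientation: [[0.974, -0.225, -0.002], [-0.225, -0.974, -0.001], [-0.002, 0.001, -1.0]]
wrist_force: [1.3, -0.2, 1.2]
finger_gap: 0.0199
grasp_force: 10.0
```

```bash
python3 goal.py 0.4655 0.2094 0.0718 -12.7;python3 - <<'E'
from h import *
s=status.read_state();im=viewer.get_image('wrist');cv2.imwrite('pics/w2.png',im)
# predicted px for slot top-far-end and dark corners
a=np.radians(-12.7);c=np.array([.4657,.1827,0]);X=np.array([np.cos(a),np.sin(a),0]);Y=np.array([-X[1],X[0],0])
print(proj('wrist',[c+.036*X+.038*Y+[0,0,.044],c+.036*X-.038*Y+[0,0,.044],c+.1*X+[0,0,.0135]]).round(0))
E
```

```text
t 5.0833 turn first -0.33 then tool [-0.0017 -0.0057  0.0286] | without turn [-0.0017 -0.0057  0.0286] tilt [-0.002 -0.001 -1.   ]
[[229. 160.]
 [341. 160.]
 [283.  66.]]
```

View pics/w2.png

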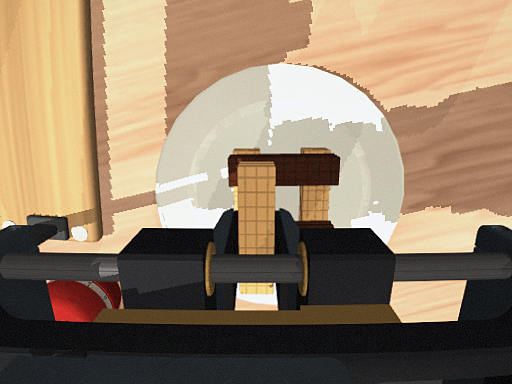

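The wrist view shows the wafer over its slot: the far end is at (257,163) and the far dark bar's corners are at (229,154) and (339,154), within 2–3 mm of the prediction.

Converted, 0.01 m / 0.5 = 0.02, -0.0057 m / 0.5 = -0.0114.

>>> inch_along --steps '{"x": [0,0,0,0,0],"y": [-0.0114,0,0,0,0],"z": [0.02,0.02,0.008,0,0],"spin": [0,0,0,0,0],"finger_gap": [0,0,0,0,0]}'

```text
t: 5.55
tcp_pos: [0.4675, 0.2091, 0.0766]
orientation: [[0.974, -0.228, -0.001], [-0.228, -0.974, -0.0], [-0.001, 0.0, -1.0]]
wrist_force: [0.2, -1.2, -0.2]
finger_gap: 0.0199
grasp_force: 10.0
```

```bash
python3 goal.py 0.4665 0.2092 0.0718 -12.7
```

```text
t 5.55 turn first -0.47 then tool [-0.001   0.0001  0.0048] | without turn [-0.001   0.0001  0.0048] tilt [-0.001 -0.    -1.   ]
```

Converted, 0.002 m / 0.5 = 0.004, -0.001 m / 0.5 = -0.002, -0.4 degrees / 45 = -0.0089.

>>> inch_along --steps '{"x": [-0.002,0,0,0],"y": [0,0,0,0],"z": [0.004,0.004,0,0],"spin": [-0.0089,0,0,0],"finger_gap": [0,0,0,0]}'

```text
t: 5.88
tcp_pos: [0.4667, 0.2094, 0.0729]
orientation: [[0.975, -0.221, -0.0], [-0.221, -0.975, -0.0], [-0.0, 0.0, -1.0]]
wrist_force: [1.0, 0.2, -0.6]
finger_gap: 0.0199
grasp_force: 10.0
```

>>> inch_along --steps '{"x": [0,0,0,0,0,0],"y": [0,0,0,0,0,0],"z": [0.0016,0,0,0,0,0],"spin": [0,0,0,0,0,0],"finger_gap": [0,0,0.032,0.032,0.032,0.032]}'

```text
t: 6.38
tcp_pos: [0.4668, 0.2095, 0.0722]
orientation: [[0.975, -0.221, 0.0], [-0.221, -0.975, 0.0], [0.0, -0.0, -1.0]]
wrist_force: [-0.4, -0.0, -0.2]
finger_gap: 0.0322
grasp_force: 0.0
```

Converted, -0.03 m / 0.5 = -0.06, -0.015 m / 0.5 = -0.03.

>>> inch_along --steps '{"x": [0,0,0,0,0],"y": [0,0,0,0,0],"z": [-0.03,-0.06,-0.06,-0.02,0],"spin": [0,0,0,0,0],"finger_gap": [0.032,0.032,0.04,0.05,0.05]}'

```text
t: 6.8
tcp_pos: [0.4681, 0.2099, 0.1596]
orientation: [[0.975, -0.221, 0.004], [-0.221, -0.975, 0.001], [0.004, -0.002, -1.0]]
wrist_force: [1.4, 0.2, 0.5]
finger_gap: 0.0486
grasp_force: 0.0
```

```bash
python3 goal.py 0.4833 -0.1657 0.15 8.3
```

```text
t 6.8 turn first -21.07 then tool [-0.0392  0.3739  0.0096] | without turn [0.0978 0.363  0.0091] tilt [ 0.004  0.001 -1.   ]
```

Converted, 0.0372 m / 0.5 = 0.0744, -0.0039 m / 0.5 = -0.0078, -7 degrees / 45 = -0.1556.

>>> inch_along --steps '{"x": [0,0,0,0,-0.0078,-0.0078,-0.0078,-0.0078],"y": [0,0,0,0,0.0744,0.0744,0.0744,0.0744],"z": [0,0,0,0,0.002,0.002,0.002,0.002],"spin": [-0.1556,-0.1556,-0.1556,0,0,0,0,0],"finger_gap": [0.05,0.05,0.05,0.05,0.05,0.05,0.05,0.05]}'

```text
t: 7.47
tcp_pos: [0.4721, 0.0586, 0.1524]
orientation: [[0.99, 0.139, -0.001], [0.139, -0.99, 0.0], [-0.001, -0.0, -1.0]]
wrist_force: [0.9, -0.5, 0.1]
finger_gap: 0.05
grasp_force: 0.0
```

>>> inch_along --steps '{"x": [-0.0078,-0.0078,-0.0078,-0.0078,-0.0078,-0.0078,0,0],"y": [0.0744,0.0744,0.0744,0.0744,0.0744,0.0744,0,0],"z": [0.002,0.002,0.002,0.002,0.002,0.002,0,0],"spin": [0,0,0,0,0,0,0,0],"finger_gap": [0.05,0.05,0.05,0.05,0.05,0.05,0.05,0.05]}'

```text
t: 8.13
tcp_pos: [0.481, -0.1659, 0.1463]
orientation: [[0.991, 0.136, -0.001], [0.136, -0.991, 0.0], [-0.001, -0.0, -1.0]]
wrist_force: [0.4, 0.7, -0.4]
finger_gap: 0.05
grasp_force: 0.0
```

```bash
python3 goal.py 0.4835 -0.1655 0.033 8.3
python3 - <<'E'
from h import *
a=viewer.get_image('wrist');hsv=cv2.cvtColor(a,cv2.COLOR_BGR2HSV);cv2.imwrite('pics/w3.png',a)
m=cv2.inRange(hsv,(19,50,120),(32,255,255));print(hsv[200,256])
cv2.imwrite('pics/t3.png',viewer.get_image('top'))
E
```

```text
t 8.1333 turn first -0.5 then tool [ 2.500e-03 -1.000e-04  1.133e-01] | without turn [ 2.600e-03 -1.000e-04  1.132e-01] tilt [-0.001  0.    -1.   ]
[ 23 117 237]
```

Converted, 0.03 m / 0.5 = 0.06, 0.0025 m / 0.5 = 0.005, -0.5 degrees / 45 = -0.0111.

>>> inch_along --steps '{"x": [0.005,0,0,0,0,0,0],"y": [0,0,0,0,0,0,0],"z": [0.06,0.06,0.06,0.028,0.016,0,0],"spin": [-0.0111,0,0,0,0,0,0],"finger_gap": [0.05,0.05,0.05,0.05,0.05,0.05,0.05]}'

```text
t: 8.82
tcp_pos: [0.484, -0.1633, 0.0354]
orientation: [[0.988, 0.152, -0.0], [0.152, -0.988, 0.0], [-0.0, -0.0, -1.0]]
wrist_force: [0.2, -0.4, -0.5]
finger_gap: 0.05
grasp_force: 0.0
```

>>> inch_along --steps '{"x": [0,0,0,0,0,0],"y": [0,0,0,0,0,0],"z": [0,0,0,0,0,0],"spin": [0,0,0,0,0,0],"finger_gap": [0,0,0,0,0,0]}'

```text
t: 9.32
tcp_pos: [0.4841, -0.1641, 0.0355]
orientation: [[0.988, 0.152, 0.001], [0.152, -0.988, -0.0], [0.001, 0.0, -1.0]]
wrist_force: [-0.5, 0.2, 7.4]
finger_gap: 0.0201
grasp_force: 10.0
```

>>> inch_along --steps '{"x": [0,0,0,0,0,0,0],"y": [0,0,0,0,0,0,0],"z": [-0.02,-0.06,-0.06,-0.06,-0.04,0,0],"spin": [0,0,0,0,0,0,0],"finger_gap": [0,0,0,0,0,0,0]}'

```text
t: 9.9
tcp_pos: [0.4843, -0.1642, 0.1565]
orientation: [[0.988, 0.152, 0.002], [0.152, -0.988, -0.001], [0.002, 0.002, -1.0]]
wrist_force: [-0.6, -0.4, -1.4]
finger_gap: 0.0201
grasp_force: 10.0
```

```bash
python3 - <<'E'
from h import *
a=viewer.get_image('wrist');cv2.imwrite('pics/w4.png',a);hsv=cv2.cvtColor(a,cv2.COLOR_BGR2HSV)
print([tuple(map(int,hsv[y,256])) for y in range(150,180,2)])
print([tuple(map(int,hsv[y,256])) for y in range(282,304,2)])
s=status.read_state();p=onz('wrist',[(256,y) for y in (158,162,166,170,174,290,294,298)],s['tcp_pos'][2]-.0097);print(((p-s['tcp_pos'])@s['orientation'])[:,0].round(4))
E
```

```text
[(17, 135, 234), (17, 138, 235), (22, 115, 236), (20, 123, 236), (21, 114, 237), (22, 118, 235), (18, 131, 235), (16, 142, 234), (16, 136, 236), (19, 130, 236), (23, 111, 244), (15, 145, 192), (19, 122, 125), (18, 115, 180), (16, 154, 181)]
[(0, 39, 59), (15, 142, 156), (17, 148, 148), (16, 145, 149), (17, 139, 147), (15, 142, 149), (16, 142, 149), (16, 148, 146), (15, 141, 152), (16, 147, 139), (17, 87, 228)]
[ 0.0483  0.0462  0.0441  0.042   0.0398 -0.0299 -0.0326 -0.0353]
```

Converted, 7 degrees / 45 = 0.1556.

```bash
python3 goal.py 0.4597 0.1577 0.12 -12.7
```

```text
t 9.95 turn first 21.42 then tool [-0.0941 -0.3085  0.0354] | without turn [ 0.025  -0.3215  0.0353] tilt [ 0. -0. -1.]
```

>>> inch_along --steps '{"x": [0,0,0,0,0],"y": [0,0,0,0,0],"z": [0,0,0,0,0],"spin": [0.1556,0.1556,0.1556,0.0111,0],"finger_gap": [0,0,0,0,0]}'

```text
t: 10.37
tcp_pos: [0.4833, -0.1637, 0.1542]
orientation: [[0.976, -0.218, -0.002], [-0.218, -0.976, 0.001], [-0.002, -0.0, -1.0]]
wrist_force: [0.1, 0.3, -1.3]
finger_gap: 0.0199
grasp_force: 10.0
```

```bash
python3 goal.py 0.4597 0.1577 0.12 -12.7
```

```text
t 10.3667 turn first 0.09 then tool [-0.0937 -0.3084  0.0342] | without turn [-0.0931 -0.3085  0.0345] tilt [-0.002  0.001 -1.   ]
```

Converted, -0.0342 m / 0.5 = -0.0684, -0.0104 m / 0.5 = -0.0208.

>>> inch_along --steps '{"x": [-0.0208,-0.0208,-0.0208,-0.0208,-0.0208,-0.0208,-0.0208,-0.0208],"y": [-0.0684,-0.0684,-0.0684,-0.0684,-0.0684,-0.0684,-0.0684,-0.0684],"z": [0,0,0,0,0,0,0,0],"spin": [0,0,0,0,0,0,0,0],"finger_gap": [0,0,0,0,0,0,0,0]}'

```text
t: 11.03
tcp_pos: [0.4625, 0.1229, 0.1547]
orientation: [[0.976, -0.216, -0.001], [-0.216, -0.976, -0.0], [-0.001, 0.0, -1.0]]
wrist_force: [1.5, 0.0, 0.2]
finger_gap: 0.0198
grasp_force: 10.0
```

>>> inch_along --steps '{"x": [-0.0208,0,0,0,0,0],"y": [-0.068,0,0,0,0,0],"z": [0,0.03,0.04,0.03,0,0],"spin": [0,0,0,0,0,0],"finger_gap": [0,0,0,0,0,0]}'

```text
t: 11.53
tcp_pos: [0.46, 0.1566, 0.1046]
orientation: [[0.976, -0.218, -0.002], [-0.218, -0.976, -0.0], [-0.002, 0.001, -1.0]]
wrist_force: [0.3, 0.3, -0.3]
finger_gap: 0.0196
grasp_force: 10.0
```

```bash
python3 goal.py 0.4597 0.1577 0.0745 -12.7;python3 - <<'E'
from h import *
a=viewer.get_image('wrist');cv2.imwrite('pics/w5.png',a)
E
```

```text
t 11.5333 turn first 0.09 then tool [-0.0005 -0.001   0.0301] | without turn [-0.0004 -0.001   0.0301] tilt [-0.002 -0.    -1.   ]
```

View pics/w5.png

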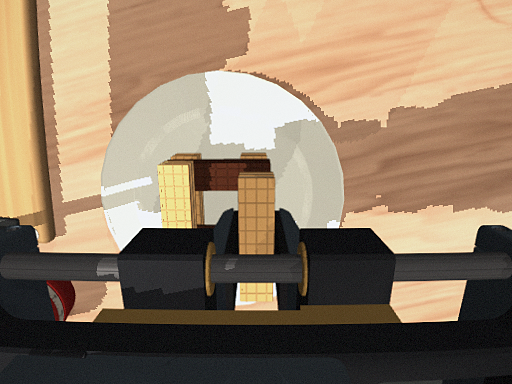

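The first wafer lies level in its slot, far end at (177,162). The held one is parallel to it at (256,172), over the right ends of the dark bars.

Converted, 0.01 m / 0.5 = 0.02, 0.006 m / 0.5 = 0.012.

>>> inch_along --steps '{"x": [0,0,0,0,0,0],"y": [0,0,-0.002,0,0,0],"z": [0.02,0.02,0.012,0.006,0,0],"spin": [0,0,0,0,0,0],"finger_gap": [0,0,0,0,0,0]}'

```text
t: 12.08
tcp_pos: [0.461, 0.1577, 0.0765]
orientation: [[0.975, -0.221, 0.0], [-0.221, -0.975, 0.0], [0.0, -0.0, -1.0]]
wrist_force: [1.5, -0.9, 0.1]
finger_gap: 0.0201
grasp_force: 10.0
```

```bash
python3 goal.py 0.4597 0.1577 0.0737 -12.7
```

```text
t 12.0833 turn first -0.06 then tool [-0.0013  0.0003  0.0028] | without turn [-0.0013  0.0003  0.0028] tilt [ 0.  0. -1.]
```

Converted, 0.0015 m / 0.5 = 0.003, 0.001 m / 0.5 = 0.002.

>>> inch_along --steps '{"x": [0,0,0,0,0,0,0,0],"y": [0,0,0,0,0,0,0,0],"z": [0.003,0.002,0,0,0,0,0,0],"spin": [0,0,0,0,0,0,0,0],"finger_gap": [0,0,0,0,0.032,0.032,0.032,0.032]}'

```text
t: 12.75
tcp_pos: [0.4609, 0.1577, 0.0737]
orientation: [[0.975, -0.221, 0.0], [-0.221, -0.975, -0.0], [0.0, -0.0, -1.0]]
wrist_force: [0.4, 0.7, 0.1]
finger_gap: 0.0317
grasp_force: 0.0
```

>>> inch_along --steps '{"x": [0,0,0,0,0,0,0,0],"y": [0,0,0,0,0,0,0,0],"z": [-0.03,-0.06,-0.08,-0.08,-0.08,-0.08,-0.08,-0.08],"spin": [0,0,0,0,0,0,0,0],"finger_gap": [0.032,0.032,0.032,0.032,0.032,0.032,0.032,0.032]}'

```text
t: 13.42
tcp_pos: [0.4601, 0.1576, 0.3609]
orientation: [[0.975, -0.221, 0.0], [-0.221, -0.975, 0.0], [0.0, -0.0, -1.0]]
wrist_force: [0.9, -0.4, -0.9]
finger_gap: 0.0319
grasp_force: 0.0
```

>>> inch_along --steps '{"x": [0,-0.07,-0.07,0,0],"y": [0,0,0,0,0],"z": [-0.08,-0.02,0,0,0],"spin": [0,0,0,0,0],"finger_gap": [0.032,0.032,0.032,0.032,0.032]}'

```text
t: 13.83
tcp_pos: [0.3913, 0.1734, 0.4091]
orientation: [[0.976, -0.22, 0.001], [-0.22, -0.976, 0.0], [0.001, -0.001, -1.0]]
wrist_force: [-0.4, -0.8, 0.0]
finger_gap: 0.0319
grasp_force: 0.0
```

```bash
python3 - <<'E'
from h import *
s=status.read_state();np.savez('w6.npz',R=s['orientation'],p=s['tcp_pos'])
cv2.imwrite('pics/w6.png',viewer.get_image('wrist'));cv2.imwrite('pics/t6.png',viewer.get_image('top'))
E
```

```text
(no output)
```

View pics/w6.png

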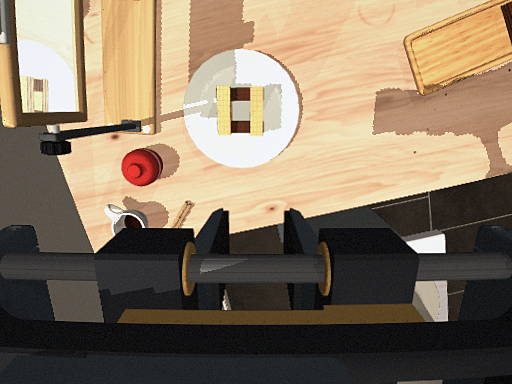

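The finished tower shows both top wafers parallel, at (224,110) and (256,110). The mirror frame is at the left edge and the timer is undisturbed.

```bash
python3 - <<'E'
from h import *
f=lambda p,z:onz('top',[(110+x/4.8,135+y/4.8) for x,y in p],z)
b=f([(330,150),(225,455)],.016);print('base front',b.round(4),np.linalg.norm(b[0]-b[1]),np.degrees(np.arctan2(*(b[0]-b[1])[[1,0]])))
m=f([(172,58),(63,343)],.293);print('frame back top?',m.round(4),np.linalg.norm(m[0]-m[1]),np.degrees(np.arctan2(*(m[0]-m[1])[[1,0]])))
print('tab',f([(118,197)],.33),f([(118,197)],.315))
print('posts top',f([(215,50),(85,393)],.24))
E
```

```text
base front [[0.6857 0.2735 0.016 ]
 [0.4609 0.3357 0.016 ]] 0.23331021070771368 -15.455691402046389
frame back top? [[0.6738 0.3222 0.293 ]
 [0.4988 0.3742 0.293 ]] 0.1825206529959505 -16.54719802282724
tab [[0.57949518 0.33777911 0.33      ]] [[0.58269826 0.34202399 0.315     ]]
posts top [[0.69470813 0.30928593 0.24      ]
 [0.47592101 0.37430691 0.24      ]]
```

Converted, -0.034 m / 0.5 = -0.068, 0.017 m / 0.5 = 0.034, 3.8 degrees / 45 = 0.0844.

```bash
python3 goal.py 0.524 0.357 0.42 -16.5
```

```text
t 13.9333 turn first 3.74 then tool [ 0.0736 -0.2135 -0.0114] | without turn [ 0.0873 -0.2083 -0.0114] tilt [ 0. -0. -1.]
```

>>> inch_along --steps '{"x": [0,0.034,0.034,0.034,0.034,0.034,0,0],"y": [0,-0.068,-0.068,-0.068,-0.068,-0.068,0,0],"z": [0,-0.004,-0.004,-0.004,-0.004,-0.004,0,0],"spin": [0.0844,0,0,0,0,0,0,0],"finger_gap": [0.034,0.034,0.034,0.034,0.034,0.034,0.034,0.034]}'

```text
t: 14.6
tcp_pos: [0.5242, 0.3127, 0.4164]
orientation: [[0.959, -0.285, -0.002], [-0.285, -0.959, -0.001], [-0.002, 0.002, -1.0]]
wrist_force: [-0.5, 0.5, -0.8]
finger_gap: 0.0341
grasp_force: 0.0
```

```bash
python3 goal.py 0.524 0.357 0.42 -16.5
python3 - <<'E'
from h import *
s=status.read_state();np.savez('w7.npz',R=s['orientation'],p=s['tcp_pos'])
cv2.imwrite('pics/w7.png',viewer.get_image('wrist'))
print(proj('wrist',[(.582,.340,.33),(.582,.340,.293),(.674,.322,.293),(.499,.374,.293)]).round())
E
```

```text
t 14.6 turn first -0.05 then tool [-0.0127 -0.0424 -0.0036] | without turn [-0.0128 -0.0424 -0.0036] tilt [-0.002 -0.001 -1.   ]
[[198. 143.]
 [206. 138.]
 [191.  24.]
 [200. 232.]]
```

View pics/w7.png

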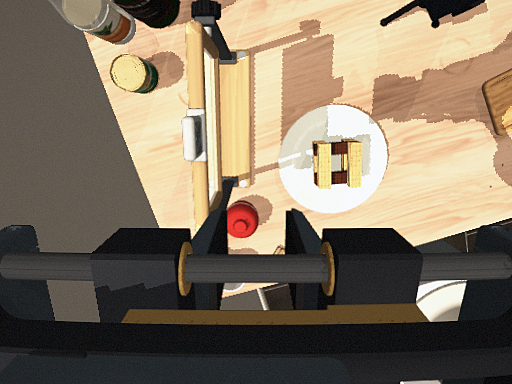

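The wrist view shows the steel tab at about (193,137), the mirror frame's back edge at column 189–196, and the timer and tower undisturbed. I'll zoom in on the tab.

```bash
python3 - <<'E'
import cv2
a=cv2.imread('pics/w7.png')[5:175,165:275];cv2.imwrite('pics/z7.png',cv2.resize(a,None,fx=3.5,fy=3.5,interpolation=cv2.INTER_NEAREST))
E
```

```text
(no output)
```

View pics/z7.png

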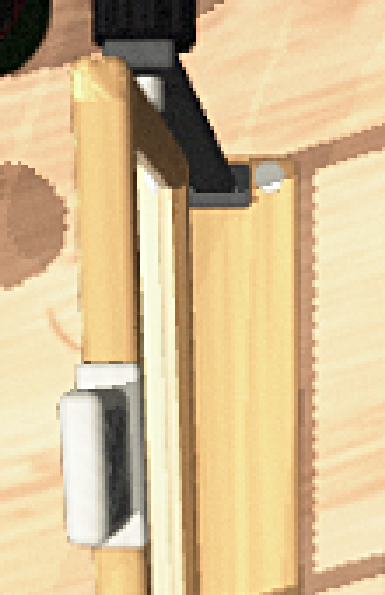

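The tab's top face spans px (182.7–194.7, 117–160), so its centre is at (188.7,138.7).

```bash
python3 - <<'E'
from h import *
K,D,R,o=cam('wrist');f=lambda p,z:onz('wrist',p,z,(K,D,R,o))
tab=f([(188.7,138.7),(188.7,117.3),(188.7,160.1),(182.7,138.7),(194.7,138.7)],.33);print('tab',tab.round(4),np.linalg.norm(tab[1]-tab[2]),np.linalg.norm(tab[3]-tab[4]))
print('towertop',f([(338,163)],.062).round(4))
fr=f([(165+75/3.5,5+80/3.5),(165+94/3.5,5+570/3.5)],.293);print('frame back dir',np.degrees(np.arctan2(*(fr[0]-fr[1])[[1,0]])),fr.round(4))
b=f([(165+298/3.5,5+165/3.5),(165+303/3.5,5+580/3.5)],.016);print('base front dir',np.degrees(np.arctan2(*(b[0]-b[1])[[1,0]])),b.round(4))
a=np.radians(-16.);ex=np.array([np.cos(a),np.sin(a)]);sx=np.array([-ex[1],ex[0]])
T=np.array([.4665,.183]);piv=tab[0,:2]-.002*sx;d=(piv-T)@sx
th=[t for t in np.radians(np.arange(15,25,.05)) if d*np.sin(t)-.168*np.cos(t)>-.0894][0]
print('d',d,'theta',np.degrees(th),'tab fwd shift',.002-(.002*np.cos(th)-.085*np.sin(th)),'tab z',.23+.085*np.cos(th)+.002*np.sin(th),'tabxy',(piv+sx*(.002*np.cos(th)-.085*np.sin(th))).round(4))
E
python3 goal.py .582 .344 .42 -16
```

```text
tab [[0.587  0.3462 0.33  ]
 [0.6021 0.3408 0.33  ]
 [0.5714 0.3517 0.33  ]
 [0.5883 0.3506 0.33  ]
 [0.5856 0.3418 0.33  ]] 0.03252489603940904 0.009212845379173032
towertop [[0.4713 0.1838 0.062 ]]
frame back dir -16.95023531535165 [[0.6722 0.3267 0.293 ]
 [0.5605 0.3608 0.293 ]]
base front dir -16.01555174692362 [[0.685  0.2729 0.016 ]
 [0.491  0.3286 0.016 ]]
d 0.188052207965991 theta 21.050000000000086 tab fwd shift 0.03066397915388839 tab z 0.31004608859316896 tabxy [0.5785 0.3167]
t 14.65 turn first -0.58 then tool [ 0.0476 -0.047  -0.0029] | without turn [ 0.0471 -0.0475 -0.003 ] tilt [-0.002 -0.001 -1.   ]
```

Units first: shifts go in shares of 50 cm and turns go in shares of 45 degrees. So 0.026 m / 0.5 = 0.052, -0.025 m / 0.5 = -0.05.

```bash
python3 goal.py .587 .3462 .40 -16.5
```

```text
t 14.65 turn first -0.08 then tool [ 0.0513 -0.051   0.0171] | without turn [ 0.0513 -0.0511  0.0169] tilt [-0.002 -0.001 -1.   ]
```

>>> inch_along --steps '{"x": [0.05,0.052,0,0,0,0],"y": [-0.05,-0.05,0,0,0,0],"z": [0.008,0.008,0.008,0.008,0,0],"spin": [0,0,0,0,0,0],"finger_gap": [0.036,0.036,0.036,0.036,0.036,0.036]}'

```text
t: 15.15
tcp_pos: [0.5849, 0.3444, 0.4031]
orientation: [[0.958, -0.286, -0.0], [-0.286, -0.958, -0.0], [-0.0, 0.0, -1.0]]
wrist_force: [-1.0, 0.2, 1.0]
finger_gap: 0.0361
grasp_force: 0.0
```

```bash
python3 goal.py .587 .3462 .327 -16.5
```

```text
t 15.15 turn first -0.1 then tool [ 0.0015 -0.0023  0.0761] | without turn [ 0.0015 -0.0023  0.0761] tilt [-0. -0. -1.]
```

Converted, 0.02 m / 0.5 = 0.04, 0.014 m / 0.5 = 0.028.

>>> inch_along --steps '{"x": [0.003,0,0,0,0,0,0],"y": [-0.004,0,0,0,0,0,0],"z": [0.04,0.04,0.028,0.02,0.012,0.008,0],"spin": [0,0,0,0,0,0,0],"finger_gap": [0.036,0.036,0.036,0.036,0.036,0.036,0.036]}'

```text
t: 15.73
tcp_pos: [0.5875, 0.3466, 0.3288]
orientation: [[0.958, -0.285, 0.0], [-0.285, -0.958, 0.0], [0.0, -0.0, -1.0]]
wrist_force: [0.1, 1.0, -0.4]
finger_gap: 0.036
grasp_force: 0.0
```

```bash
python3 goal.py .587 .3462 .327 -16.5; python3 - <<'E'
from h import *
a=viewer.get_image('wrist')[100:330,120:400];cv2.imwrite('pics/z8.png',cv2.resize(a,None,fx=2.5,fy=2.5,interpolation=cv2.INTER_CUBIC))
E
```

```text
t 15.7333 turn first -0.08 then tool [-0.0003  0.0005  0.0018] | without turn [-0.0003  0.0005  0.0018] tilt [ 0.  0. -1.]
```

View pics/z8.png

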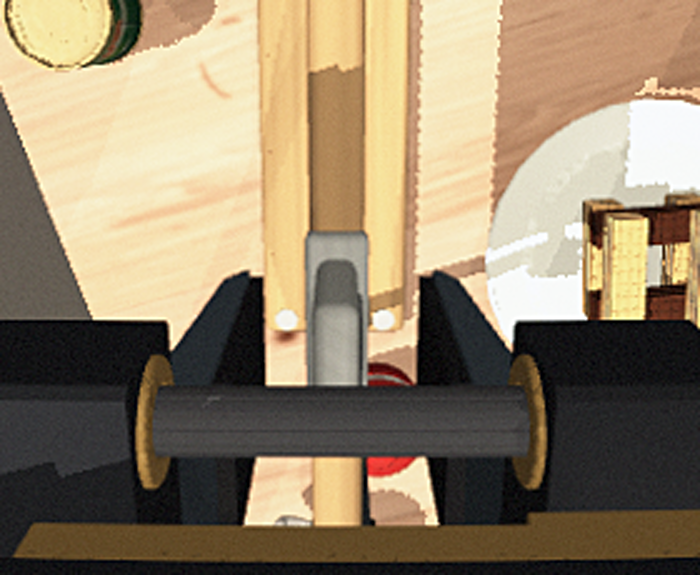

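The tab sits centred between the open fingers, at zoom x 337 against the finger midline at 335. So the present TCP is the upright tab position, and pulling about 31 mm along tool +y gives 21°.

Converted, 0.003 m / 0.5 = 0.006, 0.001 m / 0.5 = 0.002.

>>> inch_along --steps '{"x": [0,0,0,0,0,0,0,0],"y": [0,0,0.006,0.006,0.006,0.006,0.006,0.006],"z": [0,0,0,0,0.002,0,0.002,0.002],"spin": [0,0,0,0,0,0,0,0],"finger_gap": [0.024,0.024,0.024,0.024,0.024,0.024,0.024,0.024]}' --force 3

```text
t: 16.45
tcp_pos: [0.5825, 0.3292, 0.3257]
orientation: [[0.958, -0.285, 0.0], [-0.285, -0.958, 0.0], [0.0, -0.0, -1.0]]
wrist_force: [0.4, 1.1, 1.1]
finger_gap: 0.024
grasp_force: 0.5
```

>>> inch_along --steps '{"x": [0,0,0,0,0,0,0],"y": [0.006,0.006,0.006,0.006,0.002,0,0],"z": [0,0.002,0,0.002,0,0,0],"spin": [0,0,0,0,0,0,0],"finger_gap": [0.024,0.024,0.024,0.024,0.024,0.024,0.024]}'

```text
t: 17.03
tcp_pos: [0.5788, 0.317, 0.3236]
orientation: [[0.958, -0.285, -0.0], [-0.285, -0.958, 0.0], [-0.0, -0.0, -1.0]]
wrist_force: [1.0, 1.6, -0.4]
finger_gap: 0.024
grasp_force: 0.6Traceback (most recent call last):
```

```bash
cat > th.py <<'E'
from h import *
from scipy.optimize import brentq
s=status.read_state();p=s['tcp_pos'];sx=np.array([.285,.958]);x=(p[:2]-[.5875,.3466])@sx+.002;zt=p[2]-.022-.23;w=s['finger_gap']
def c(t):
    f=-.003*np.cos(t)-.1*np.sin(t);v=(zt-.007*np.sin(t))/np.cos(t);b=.007*np.cos(t)-v*np.sin(t);return f,b
g=lambda F:np.degrees(brentq(F,0,.8))
print('tcp fwd',-x,'gap',w,'F',s['grasp_force'],'theta sym',g(lambda t:sum(c(t))/2-x),'theta from gap',g(lambda t:c(t)[1]-c(t)[0]-w),'theta rear',g(lambda t:c(t)[1]-(x+w/2)))
E
python3 th.py
```

```text
  File "th.py", line 7, in <module>
    print('tcp fwd',-x,'gap',w,'F',s['grasp_force'],'theta sym',g(lambda t:sum(c(t))/2-x),'theta from gap',g(lambda t:c(t)[1]-c(t)[0]-w),'theta rear',g(lambda t:c(t)[1]-(x+w/2)))
                                                                                                           ~^^^^^^^^^^^^^^^^^^^^^^^^^^^^
  File "th.py", line 6, in <lambda>
    g=lambda F:np.degrees(brentq(F,0,.8))
                          ~~~~~~^^^^^^^^
    r = _zeros._brentq(f, a, b, xtol, rtol, maxiter, args, full_output, disp)
ValueError: f(a) and f(b) must have different signs
```

Now close gently, since pinching the tab centres it.

```bash
sed -i 's/brentq(F,0,.8)/brentq(F,0.02,.7)/;s/return f,b/return f,b/' th.py; sed -i "s/^g=.*/g=lambda F:np.degrees(brentq(F,.02,.7)) if F(.02)*F(.7)<0 else 'none'/" th.py; python3 th.py
```

```text
tcp fwd 0.02878748858736639 gap 0.024027953418354956 F 0.564818421844393 theta sym 20.64671753569319 theta from gap none theta rear 18.641374332348786
```

>>> inch_along --steps '{"x": [0,0,0,0,0,0,0,0],"y": [0,0,0,0,0,0,0,0],"z": [0,0,0,0,0,0,0,0],"spin": [0,0,0,0,0,0,0,0],"finger_gap": [0.021,0.018,0.012,0.0,0,0,0,0]}' --force 3

```text
t: 17.7
tcp_pos: [0.5788, 0.3171, 0.3236]
orientation: [[0.958, -0.285, -0.0], [-0.285, -0.958, 0.0], [-0.0, -0.0, -1.0]]
wrist_force: [1.0, 1.6, -1.3]
finger_gap: 0.0186
grasp_force: 2.6
```

```bash
python3 th.py
```

```text
tcp fwd 0.02875488667826155 gap 0.018573571293543183 F 2.6286464533768594 theta sym 20.631326373293568 theta from gap none theta rear 20.632246607254892
```

```bash
python3 - <<'E'
from h import *
a=cv2.imread('pics/t6.png');hsv=cv2.cvtColor(a,cv2.COLOR_BGR2HSV)
k=cv2.inRange(hsv,(19,70,140),(30,255,255));m=np.zeros_like(k);m[205:255,175:230]=k[205:255,175:230]
for c in sorted(cv2.findContours(m,cv2.RETR_EXTERNAL,cv2.CHAIN_APPROX_NONE)[0],key=cv2.contourArea)[-2:]:
    f=np.zeros_like(k);cv2.drawContours(f,[c],-1,1,-1);y,x=np.nonzero(f);P=onz('top',np.c_[x,y],.062)[:,:2];w,v=np.linalg.eigh(np.cov(P.T));e=v[:,1]
    q=P.mean(0)-[.4657,.1827];b=np.radians(-12.7);print(len(P),'plate xy',(q@[np.cos(b),np.sin(b)]).round(4),(q@[-np.sin(b),np.cos(b)]).round(4),'yaw',np.degrees(np.arctan(e[1]/e[0])),np.sqrt(12*w))
E
```

```text
80 plate xy 0.014 -0.0266 yaw -7.33576786800099 [0.01880913 0.04577817]
```

>>> inch_along --steps '{"x": [0,0,0,0],"y": [0,0,0,0],"z": [0,0,0,0],"spin": [0,0,0,0],"finger_gap": [0,0,0,0]}'

```text
t: 18.03
tcp_pos: [0.5788, 0.317, 0.3235]
orientation: [[0.958, -0.285, -0.0], [-0.285, -0.958, -0.0], [-0.0, 0.0, -1.0]]
wrist_force: [0.9, 2.5, -2.9]
finger_gap: 0.0185
grasp_force: 2.6
```

```bash
python3 th.py
```

```text
tcp fwd 0.02879160527684655 gap 0.01854374588840951 F 2.5631800037808716 theta sym 20.660269801898764 theta from gap none theta rear 20.67929583063266
```

The arm hides part of the tower in that top picture, so I'll measure it in the saved wrist picture (w6) instead.

```bash
python3 - <<'E'
from h import *
K,D,_,_=cam('wrist');he=viewer.camera_info('wrist')['hand_eye']
z=np.load('w6.npz');T=np.eye(4);T[:3,:3]=z['R'];T[:3,3]=z['p'];T=T@he;C=(K,D,T[:3,:3],T[:3,3])
a=cv2.imread('pics/w6.png');hsv=cv2.cvtColor(a,cv2.COLOR_BGR2HSV)
def go(m,zz,n,lab):
    for c in sorted(cv2.findContours(m,cv2.RETR_EXTERNAL,cv2.CHAIN_APPROX_NONE)[0],key=cv2.contourArea)[-n:]:
        f=np.zeros_like(m);cv2.drawContours(f,[c],-1,1,-1);y,x=np.nonzero(f);P=onz('w',np.c_[x,y],zz,C)[:,:2]
        w,v=np.linalg.eigh(np.cov(P.T));e=v[:,1];print(lab,P.mean(0).round(4),'yaw',round(np.degrees(np.arctan(e[1]/e[0])),1),np.sqrt(12*w).round(4),cv2.minEnclosingCircle(c))
k=cv2.inRange(hsv,(15,60,140),(32,255,255));m=np.zeros_like(k);m[78:145,205:277]=k[78:145,205:277];go(m,.062,2,'pale')
k=cv2.inRange(hsv,(0,0,110),(179,60,255));m=np.zeros_like(k);m[40:175,172:308]=k[40:175,172:308]
c=max(cv2.findContours(m,cv2.RETR_EXTERNAL,cv2.CHAIN_APPROX_NONE)[0],key=cv2.contourArea);P=onz('w',c[:,0],.014,C)[:,:2]
print('plate',cv2.fitEllipse((P*1000).astype(np.float32)))
E
```

```text
pale [0.474  0.2071] yaw -11.9 [0.0208 0.0761] ((223.5, 109.5), 25.34768295288086)
pale [0.4618 0.157 ] yaw -13.2 [0.0208 0.0765] ((256.0, 110.38775634765625), 25.115087509155273)
plate ((467.5201721191406, 184.45924377441406), (196.91726684570312, 202.39678955078125), 158.9403076171875)
```

```bash
python3 -c "
from bench import r, viewer, status
print(r.close_job())"
```

```text
the job is handed in; nothing more can be done
None
```

The job is handed in at about 18 s on the robot clock, with no verdict returned: the two pale wafers lie about 52 mm apart and within about 3 mm of the plate's centre, and the mirror is held by its tab at an estimated 20.7° (target about 21°, tolerance about 1.9°); I viewed 11 pictures, one over the limit of 10.

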